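# Clamp a block heel in the gluing jig without shifting its stop ring

### The job

Stand the loose block heel upright on the jig's plate, one long side along the steel fence and about midway along it, and let go of it. Then turn the small black bar knob on top clockwise until the spring nose holds the heel firmly against the fence, and let go: neither the wide steel ring below the knob nor its fence may be shifted from its setting at any time, and leave the other things on the bench where they are.

Things in the scene. Friction and masses are not known exactly. Their poses are not given: they have to be found in the camera images.
- jig: the heel-gluing jig, fixed to the bench: grey plate 215 x 150 mm, 18 mm thick; the heel stands on its top, 18 mm over the bench. Origin on the underside, on the upright common axis of the two concentric controls; z up. The plate spans x -60 to +155 mm, y -75 to +75 mm; the heel's place is towards +x
- knob_top (a point): centre of the top of the inner, smaller, upper control: a black bar knob, on the common axis, 124 mm over the bench. Bar 46 mm long, 14 mm thick, from 92 to 124 mm over the bench, on a disc 36 mm across (88 to 94 mm)
- clamp_knob (a joint): turn of the black bar knob in rad, clockwise from above positive; at 0 the bar's length lies along the jig's x. Starts at 0 to 0.15, end stop at 2.2. Turns against a steady friction of 0.2 Nm and stays where left, unless the nose's spring turns it back with more than that. Clockwise swings the clamp finger from the jig's +y side to the heel and the fence
- finger_pivot (a point): point on the common axis, 38 mm over the bench: centre of the clamp finger, a dark steel arm below the ring (28 to 49 mm over the bench) turned by the bar knob. At its end, 105 mm from the axis, a brass spring nose, 12 mm across. How the finger sits on the knob's shaft varies by 0.25 rad either way and is not reported: feel where the nose meets the heel (knob at about 0.6 to 1.4)
- nose_rest (a point): point on the jig where the nose presses at mid-setting: 105 mm from the axis along the jig's x, 38 mm over the bench. The nose is sprung: 0.35 N per mm, 16 mm of travel, 0.4 N at first touch; so once the heel is against the fence the knob's torque first steps up by 0.04 Nm and then rises by about 3.9 Nm per rad
- ring_top (a point): centre, on the common axis, of the top face of the outer, lower, wider control: a steel ring 66 mm across, 68 to 86 mm over the bench, which carries the fence. Already set (within 0.12 rad of the jig's x): it must stay. Held by friction only, it slips once about 0.55 Nm acts on it, that is, when the fence is pushed with about 5 N (nose pressed too hard, heel or gripper shoved against it)
- fence: upright steel plate on the ring's arm, 56 mm long, 8 mm thick, top 34 mm over the jig's plate (the arm, 44 mm over it, at the inner end behind the face). Origin mid-length on its flat face, level with the plate's top; x along the face, away from the axis; y square out of the face to where the heel goes; z up. A heel flat against it has its centre at y = 17 mm
- fence_end (a point): upper outer corner of the fence's face (28 mm along the fence's x, 34 mm up)
- heel: the loose block heel of a shoe: off-white plastic block with a dark rubber sole 6 mm thick, 48 mm long (x), 34 mm wide (y), 45 mm high in all, 70 g or so. Origin at the centre of the underside, z up. It starts upright on the bench
- glue: white glue bottle, 56 mm across and 130 mm tall, bystander; origin under its centre
- polish: flat dark polish tin, 72 mm across and 32 mm tall, bystander; origin under its centre
- hammer: hammer lying on the bench, 260 mm long, bystander; origin under its middle
- tacks: steel bowl for tacks, 80 mm across and 35 mm tall, bystander; origin under its centre
Mind the look-alikes: they are no part of the job. Several things look just like the heel: the one meant starts nearest to the robot's base.

How it is judged:
On the way, in this order (a step that is already met when the one before it is completed fails the run):
1. the heel stands on the jig's plate by the fence, long side along it, let go of (z of heel in the frame of fence between -0.004 and 0.004 m and y of heel in the frame of fence between 0.012 and 0.035 m and x of heel in the frame of fence between -0.018 and 0.018 m and angle between heel's own z axis and vertical below 0.1 rad and angle between the x axis of heel and the x axis of fence, either way round below 0.3 rad and contact force between the fingers and heel below 0.05 N), for 0.2 s.
2. the nose presses the heel against the fence (contact force between heel and fence above 0.6 N and value of joint clamp_knob above 0.4 rad and contact force between the fingers and heel below 0.05 N), for 0.2 s.
At the end, for the whole second after the job is handed in: Heel upright on the plate (3 mm, 0.07 rad), long side flat on the fence (centre 17 +/- 3 mm off its face, parallel within 0.07 rad), midway along it within 18 mm, at rest, pressed on it with over 0.6 N by the clamp alone; the fence's end within 3 mm of its start (contact force between heel and fence above 0.6 N and z of heel in the frame of fence between -0.003 and 0.003 m and y of heel in the frame of fence between 0.014 and 0.02 m and x of heel in the frame of fence between -0.018 and 0.018 m and angle between heel's own z axis and vertical below 0.07 rad and angle between the x axis of heel and the x axis of fence, either way round below 0.07 rad and distance of fence_end from where it was at the start of the episode below 0.003 m and linear speed of heel below 0.01 m/s); the robot touches nothing.
It fails at once if the stop ring is turned: the fence's end moves more than 3 mm (distance of fence_end from where it was at the start of the episode above 0.003 m).
It fails at once if a bystander is moved more than 20 mm (distance of any of glue, polish, hammer, tacks from where it was at the start of the episode above 0.02 m).
It also fails if it takes over 64 s, if anything falls off the work surface, if the arm or the gripper's body presses on something with over 40 N, if the wrist force passes 120 N, or if a joint passes its speed limit or range.

### The arm

A 6-joint arm with a two-finger parallel gripper is mounted at the origin on the work surface. World frame = base frame: x ahead of the robot, y to its left, z up, the work surface at z = 0. Lengths are in m, angles in rad, forces in N, time in s.
With the tool pointing down it reaches from about 0.25 to 0.725 m from the base axis. Payload 4 kg.
Tool frame: the origin (TCP) lies on the centre line of the jaws, within the pads' length; the fingertips stand 19 mm ahead of it and the grasp point (between the pads) is the TCP (tcp_to_tips is the distance from the TCP to the fingertips, in m); z points along the fingers, y is the line along which they close (so a half turn about z gives the same grasp; the last joint's range is limited). The gripper opens to 85 mm and grips with 20 to 120 N. Pads are 22 mm wide; open, the fingers measure 114 mm over their backs; the gripper's body (76 mm by 85 mm) begins 54 mm behind the grasp point. The pads swing forward as they close: fully open they stand 13 mm farther back than shut.
Start: joints at [-1.266, 0.241, 0.005, 1.335, 0, 1.571], TCP at [0.15, -0.477, 0.25] pointing down, gripper open.
Joint ranges: [-2.72, 2.72], [-1.05, 1.87], [-1.09, 1.28], [-1.99, 2.15], [-1.42, 1.44], [-3.14, 3.14]. Speed limits (rad/s): [2.79, 2.79, 3.14, 3.14, 3.14, 3.14].

### API

Orientations are given as a unit quaternion [w, x, y, z].
In Python, from workcell import * gives the robot as it stands.
- The arm moves only by the tool carry_out, never from a script. Its argument "moves" is a list of rows, each an object with "claw": the finger opening in m, from 0 to 0.0854; "slide": the shift along the tool's x, y, z in m, a list of three; "spin": the turn about the tool's z in degrees. A call has 1 to 12 rows; each row shifts and turns the commanded pose from where the row before left it, along the tool's axes as they then stand; what a row does not reach is not made up. A row lasts 1/8 s, in which the tool goes at most 62.5 mm and 10.7 degrees, less where a joint would pass 70% of its speed; a pose out of reach is approached as far as the arm can. A call is refused whole if a number of a shift passes 0.0625 or a number of a turn 10.7, either way. A call with a gripper value outside its range is refused whole. The fingers move at their own pace and stop on an object; the grip force is fixed at half the most. Time passes only in rows, so rows that do not move let the fingers close. It gives the time, the measured TCP pose, the force, the opening and the grip force at its end, in the units of the state.
- sense(): the state, without advancing time (a new reading comes with each control period).
- capture(name): name is "scene" or "top" or "wrist"; returns a dict with "frame" (384x512x3 uint8, red, green, blue), "fx", "fy", "cx", "cy" (pixels), "extrinsics" (4x4, takes a point from camera to world coordinates). Camera axes: x right, y down, z forward; pixel columns grow to the right and rows downward; lengths in m; the calibration is good to about 2 mm. A picture is of the moment at which its call begins. There is no depth.
- finish_job(): hands the job in; it is judged then, once.
The state is a dict: "time": time; "joint_pos": joint angles; "qvel": joint speeds; "joint_torque": joint torques, N m; "position": TCP position; "tool_rot": TCP orientation; "contact_force": force on the tool from outside, world axes, zero at the start; "ft_torque": the same for the moment, N m; "opening": finger opening in m; "gripper_force": force on a finger pad.
Only numpy, scipy, OpenCV 4.12 (cv2) and the standard library are available. Lean on these libraries where they do the work, as an engineer would, in place of code of your own. Each camera call takes 0.05 s, during which the arm holds its last target. There are 200 camera calls.

## Working session

There is one attempt and no reset: what is moved stays moved. The work goes in short steps, Python scripts to look and compute and a tool call to move; the robot and the scene stay as the last step left them, time stands still between calls to the robot, and variables do not carry over. Pictures are saved under pics/ and viewed, at most 10 in all, crops included, and the job is handed in when it is done.

Besides the shell and the picture viewer there is one more tool, called after "Call:" as name([rows], argument=value, ...), one row to a line, values as JSON. carry_out: Moves the arm, as the interface text tells. Its arguments: {"type":"object","properties":{"moves":{"type":"array","items":{"type":"object","properties":{"claw":{"type":"number"},"slide":{"type":"array","items":{"type":"number"}},"spin":{"type":"number"}}}}},"required":["moves"]}

```bash
mkdir -p pics; python3 - <<'E'
from workcell import *
import cv2,numpy as np
for n in ("top","scene"):
    c=capture(n); cv2.imwrite(f"pics/{n}0.png",cv2.cvtColor(c["frame"],cv2.COLOR_RGB2BGR))
    print(n,c["fx"],c["fy"],c["cx"],c["cy"],np.round(c["extrinsics"],4).tolist())
s=sense();print(s)
E
```

```text
top 496.02870859104786 496.02870859104786 263.00443922118114 189.3544022500257 [[-0.0061, -0.983, 0.1836, 0.2936], [-0.9999, 0.0039, -0.0123, 0.0244], [0.0114, -0.1837, -0.9829, 1.72], [0.0, 0.0, 0.0, 1.0]]
scene 346.70016692640314 346.70016692640314 252.10433364478888 195.89203790935832 [[-0.3677, 0.602, -0.7088, 1.253], [0.9298, 0.2234, -0.2926, 0.2794], [-0.0178, -0.7666, -0.6418, 0.7099], [0.0, 0.0, 0.0, 1.0]]
{'time': 0.1, 'joint_pos': array([-1.26601029e+00,  2.41339082e-01,  3.84778047e-03,  1.33523454e+00,
       -1.59813640e-08,  1.57082082e+00]), 'qvel': array([-0.00158396, -0.00131641,  0.00187772, -0.00169904, -0.00192181,
        0.00082605]), 'joint_torque': array([ 1.10576075e-03, -3.73137724e+01,  2.53010148e+01,  1.08480459e-02,
        6.48659238e-05,  7.67740346e-06]), 'position': array([ 0.14987992, -0.47643233,  0.24949699]), 'tool_rot': array([-9.53574456e-04,  9.88412038e-01,  1.51791676e-01, -1.46473615e-04]), 'contact_force': array([-0.55883112, -0.0935237 , -0.07109088]), 'ft_torque': array([-0.00223368,  0.03036151, -0.00326769]), 'gripper_force': 0.0, 'opening': 0.08560097489846183}
```

View pics/top0.png

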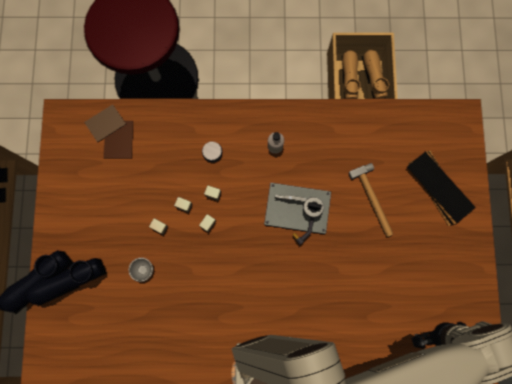

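View pics/scene0.png

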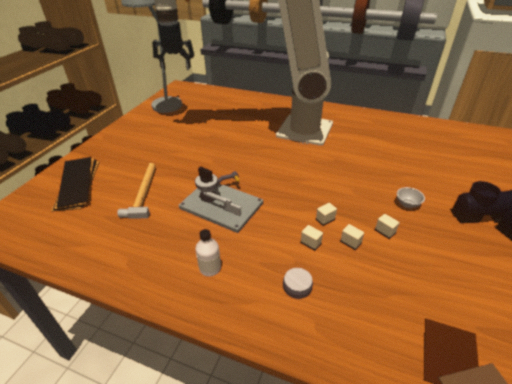

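The top view shows the jig's knob at about (313,208), the fence as a bar at about (290,198) and the finger at about (300,238). The four heels are at (212,193), (183,204), (159,227) and (207,223). The scene view agrees with this. Next I'll compute positions and check which heel is nearest the base.

```bash
cat > h.py <<'E'
from workcell import *
import cv2,numpy as np
from scipy.spatial.transform import Rotation as R
def pix2w(c,u,v,z):
    E=np.array(c["extrinsics"]); d=E[:3,:3]@np.array([(u-c["cx"])/c["fx"],(v-c["cy"])/c["fy"],1.]); o=E[:3,3]
    return o+d*(z-o[2])/d[2]
def w2pix(c,p):
    E=np.array(c["extrinsics"]); q=E[:3,:3].T@(np.array(p)-E[:3,3]); return np.array([c["fx"]*q[0]/q[2]+c["cx"],c["fy"]*q[1]/q[2]+c["cy"]])
def save(c,n): cv2.imwrite(f"pics/{n}.png",cv2.cvtColor(c["frame"],cv2.COLOR_RGB2BGR))
def tool(): 
    s=sense(); q=s["tool_rot"]; return s["position"],R.from_quat([q[1],q[2],q[3],q[0]]).as_matrix()
E
python3 - <<'E'
from h import *
c=capture("top")
for n,u,v,z in [("A",212,192,.045),("B",183,203,.045),("C",159,226,.045),("D",207,222,.045),("c1",274,184,.018),("c2",330,190,.018),("c3",325,234,.018),("c4",265,226,.018),("knob",315,204,.124),("glue",276,138,.13)]:
    p=pix2w(c,u,v,z);print(n,p.round(3),np.hypot(*p[:2]).round(3))
p,r=tool();print(p,r.round(3))
w=capture("wrist");print(w["fx"],(r.T@(np.array(w["extrinsics"])[:3,3]-p)).round(3),(r.T@np.array(w["extrinsics"])[:3,:3]).round(3))
E
```

```text
A [0.598 0.178 0.045] 0.624
B [0.56  0.277 0.045] 0.625
C [0.482 0.356 0.045] 0.599
D [0.495 0.194 0.045] 0.531
c1 [ 0.631 -0.036  0.018] 0.632
c2 [ 0.608 -0.231  0.018] 0.651
c3 [ 0.455 -0.209  0.018] 0.5
c4 [ 0.483 -0.003  0.018] 0.483
knob [ 0.543 -0.165  0.124] 0.567
glue [ 0.764 -0.04   0.13 ] 0.765
[ 0.14992711 -0.47652915  0.24963328] [[ 0.954  0.3   -0.   ]
 [ 0.3   -0.954  0.001]
 [ 0.    -0.002 -1.   ]]
286.9604878159738 [ 0.081 -0.    -0.123] [[-0.001 -0.95  -0.313]
 [ 1.    -0.001 -0.   ]
 [ 0.    -0.313  0.95 ]]
```

Call:
carry_out([
  {"slide": [0.0528, -0.0302, -0.004]},
  {"slide": [0.0528, -0.0302, -0.004]},
  {"slide": [0.0528, -0.0302, -0.004]},
  {"slide": [0.0528, -0.0302, -0.004]},
  {"slide": [0.0528, -0.0302, -0.004]},
  {"slide": [0.0528, -0.0302, -0.004]},
  {"slide": [0.0528, -0.0302, -0.004]},
  {"slide": [0.0528, -0.0302, -0.004]},
  {"spin": 8.7},
  {"spin": 8.7},
  {"slide": [0, 0, 0]},
  {"slide": [0, 0, 0]},
])

```text
schema error: expected keys claw, slide, spin
```

```bash
python3 - <<'E'
from h import *
import pickle
w=capture("wrist");pickle.dump(w,open("w1.pkl","wb"));save(w,"w1")
cv2.imwrite("pics/w1b.png",cv2.resize(cv2.cvtColor(w["frame"],cv2.COLOR_RGB2BGR),(800,600),interpolation=cv2.INTER_CUBIC))
p,r=tool();print(p,r.round(3))
E
```

```text
[ 0.14996215 -0.4766999   0.24988761] [[ 0.954  0.3   -0.   ]
 [ 0.3   -0.954  0.001]
 [ 0.    -0.001 -1.   ]]
```

View pics/w1b.png

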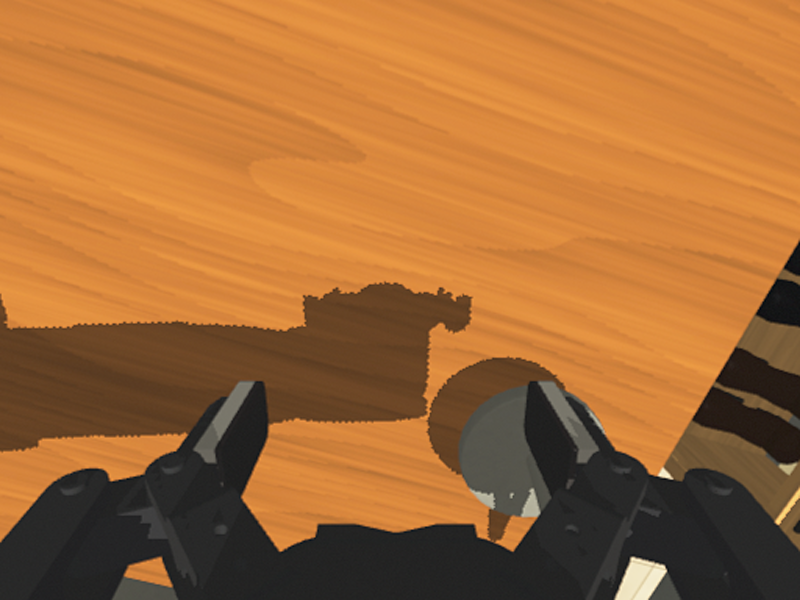

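The call was refused because every row needs all three keys, so the picture shows only bare bench from the start pose, with the fingers at the bottom. I'll resend the move with full rows.

Call:
carry_out([
  {"claw": 0.0854, "spin": 0, "slide": [0.0456, -0.0325, -0.004]},
  {"claw": 0.0854, "spin": 0, "slide": [0.0456, -0.0325, -0.004]},
  {"claw": 0.0854, "spin": 0, "slide": [0.0456, -0.0325, -0.004]},
  {"claw": 0.0854, "spin": 0, "slide": [0.0456, -0.0325, -0.004]},
  {"claw": 0.0854, "spin": 0, "slide": [0.0456, -0.0325, -0.004]},
  {"claw": 0.0854, "spin": 0, "slide": [0.0456, -0.0325, -0.004]},
  {"claw": 0.0854, "spin": 0, "slide": [0.0456, -0.0325, -0.004]},
  {"claw": 0.0854, "spin": 0, "slide": [0.0456, -0.0325, -0.004]},
  {"claw": 0.0854, "spin": 8.7, "slide": [0, 0, 0]},
  {"claw": 0.0854, "spin": 8.7, "slide": [0, 0, 0]},
  {"claw": 0.0854, "spin": 0, "slide": [0, 0, 0]},
  {"claw": 0.0854, "spin": 0, "slide": [0, 0, 0]},
])

```text
time: 1.75
position: [0.4199, -0.1196, 0.2823]
tool_rot: [-0.0, 1.0, 0.001, -0.0]
contact_force: [0.3, -0.2, -0.2]
opening: 0.0854
gripper_force: 0.0
```

```bash
python3 - <<'E'
from h import *
import pickle
w=capture("wrist");pickle.dump(w,open("w1.pkl","wb"))
cv2.imwrite("pics/w1c.png",cv2.resize(cv2.cvtColor(w["frame"],cv2.COLOR_RGB2BGR),(800,600),interpolation=cv2.INTER_CUBIC))
p,r=tool();print(p,r.round(3))
E
```

```text
[ 0.41986008 -0.11967043  0.28229707] [[ 1.     0.002 -0.   ]
 [ 0.002 -1.     0.   ]
 [-0.    -0.    -1.   ]]
```

View pics/w1c.png

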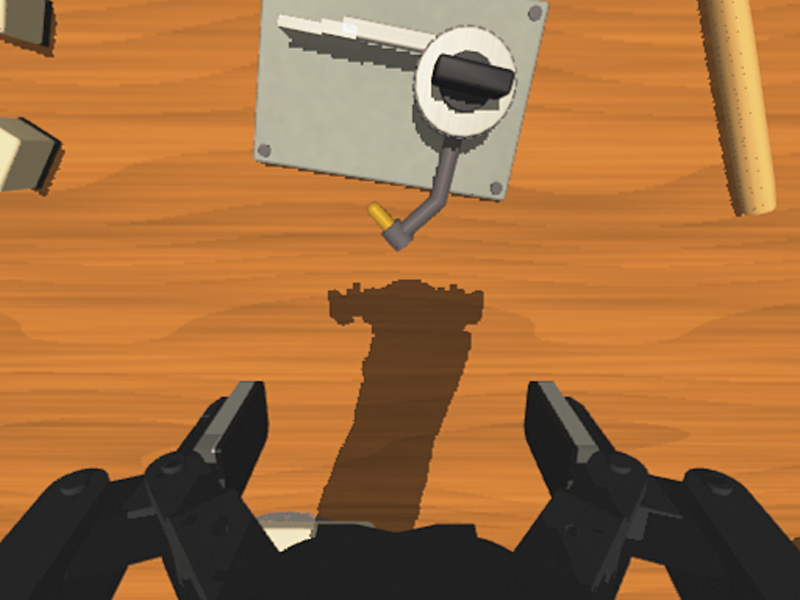

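The wrist view shows the ring at about (467,80), the bar knob on it, the fence strip from (280,15) to (430,45), and the finger and nose swung clear at (380,215). Two heels are at the left edge. The jig is cut off at the top, so I'll move forward for a fuller view.

Call:
carry_out([
  {"claw": 0.0854, "spin": 0, "slide": [0.04, -0.01, 0]},
  {"claw": 0.0854, "spin": 0, "slide": [0.04, -0.01, 0]},
  {"claw": 0.0854, "spin": 0, "slide": [0, 0, 0]},
  {"claw": 0.0854, "spin": 0, "slide": [0, 0, 0]},
])

```text
time: 2.3
position: [0.4993, -0.0996, 0.2819]
tool_rot: [-0.0, 1.0, 0.001, -0.001]
contact_force: [-0.4, -0.4, 0.2]
opening: 0.0852
gripper_force: 0.0
```

```bash
python3 - <<'E'
from h import *
import pickle
w=capture("wrist");pickle.dump(w,open("w2.pkl","wb"))
f=w["frame"][0:300,130:430]
cv2.imwrite("pics/w2.png",cv2.resize(cv2.cvtColor(f[:225],cv2.COLOR_RGB2BGR),(800,600),interpolation=cv2.INTER_CUBIC))
p,r=tool();print(p,r.round(3))
E
```

```text
[ 0.49910626 -0.09966911  0.28218647] [[ 1.     0.001 -0.001]
 [ 0.001 -1.     0.   ]
 [-0.001 -0.    -1.   ]]
```

View pics/w2.png

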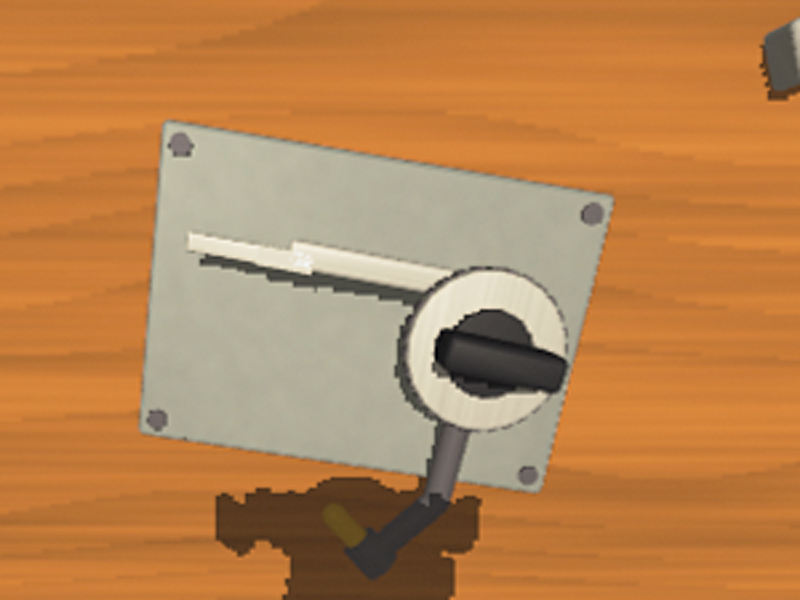

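The crop shows the full jig. The plate corners are at (166,121), (613,197), (540,492) and (142,433), the ring centre is at (487,349), and the fence's top face edge runs from (189,248) to (312,273).

```bash
python3 - <<'E'
from h import *
import pickle
w=pickle.load(open("w2.pkl","rb"))
def P(u,v,z): return pix2w(w,(u+.5)/2.6667-.5+130,(v+.5)/2.6667-.5,z)[:2]
C=[P(*a,.018) for a in [(166,121),(613,197),(540,492),(142,433)]]
for i in range(4): print(C[i].round(4),np.linalg.norm(C[i]-C[(i+1)%4]).round(4))
# rigid fit
J=np.array([(155,-75),(-60,-75),(-60,75),(155,75)])/1e3; C=np.array(C)
A=J-J.mean(0);B=C-C.mean(0);th=np.arctan2((A[:,0]*B[:,1]-A[:,1]*B[:,0]).sum(),(A*B).sum())
Rm=np.array([[np.cos(th),-np.sin(th)],[np.sin(th),np.cos(th)]]);o=C.mean(0)-Rm@J.mean(0)
print("jig th",th,"origin",o,"res",(C-(J@Rm.T+o)).round(4).tolist())
print("ring",P(487,349,.086))
print("barL/R",[P(*a,.124).round(4) for a in [(447,349),(566,372),(452,331),(568,357)]])
a,b,c=P(189,248,.052),P(312,273,.052),P(188,233,.052)
print("fence",a,b,np.linalg.norm(a-b),c,np.linalg.norm(a-c)); d=a-b;print("fence dir",np.arctan2(d[1],d[0]))
for q in (a,b,c): print("in jig",Rm.T@(q-o))
print("nose",Rm.T@(P(345,525,.038)-o),P(345,525,.038))
E
```

```text
[ 0.6372 -0.0244] 0.2104
[ 0.605  -0.2323] 0.1468
[ 0.4598 -0.2106] 0.2107
[ 0.4916 -0.0023] 0.1472
jig th 1.4192735629405722 origin [ 0.54124277 -0.164343  ] res [[-0.0016, -0.0019], [-0.0013, 0.0027], [0.0018, 0.0017], [0.0011, -0.0025]]
ring [ 0.54257173 -0.16384132]
barL/R [array([ 0.5471, -0.1416]), array([ 0.5388, -0.1855]), array([ 0.5535, -0.1431]), array([ 0.5442, -0.1857])]
fence [ 0.58204193 -0.0376596 ] [ 0.57160582 -0.09135338] 0.05469857394468278 [ 0.5882202  -0.03757835] 0.006178809399609385
fence dir 1.3788263613257254
in jig [ 0.13139028 -0.02120965]
in jig [ 0.07673644 -0.01899785]
in jig [ 0.13240317 -0.02730487]
nose [0.04263793 0.10041461] [ 0.44841459 -0.10703665]
```

Call:
carry_out([
  {"claw": 0.0854, "spin": 0, "slide": [-0.0138, -0.0588, 0.01]},
  {"claw": 0.0854, "spin": 0, "slide": [-0.0138, -0.0588, 0.01]},
  {"claw": 0.0854, "spin": 0, "slide": [-0.0138, -0.0588, 0.01]},
  {"claw": 0.0854, "spin": 0, "slide": [-0.0138, -0.0588, 0.01]},
  {"claw": 0.0854, "spin": 0, "slide": [-0.0138, -0.0588, 0.01]},
  {"claw": 0.0854, "spin": 0, "slide": [0, 0, 0]},
  {"claw": 0.0854, "spin": 0, "slide": [0, 0, 0]},
])

```text
time: 3.22
position: [0.431, 0.0834, 0.2389]
tool_rot: [-0.043, 0.997, 0.068, -0.003]
contact_force: [0.7, 1.0, -0.6]
opening: 0.0854
gripper_force: 0.0
```

```bash
python3 - <<'E'
from h import *
import pickle
w=capture("wrist");pickle.dump(w,open("w3.pkl","wb"))
print(w2pix(w,(.495,.194,.045)))
f=w["frame"][60:240,136:376]
cv2.imwrite("pics/w3.png",cv2.resize(cv2.cvtColor(f,cv2.COLOR_RGB2BGR),(720,540),interpolation=cv2.INTER_CUBIC))
p,r=tool();print(p,r.round(3),sense()["joint_pos"].round(3))
E
```

```text
[175.73706809  97.0699053 ]
[0.43121598 0.08341996 0.23890666] [[ 0.991  0.136 -0.012]
 [ 0.136 -0.987  0.085]
 [-0.    -0.086 -0.996]] [ 0.136  0.126 -0.17   1.275  0.086  3.14 ]
```

View pics/w3.png

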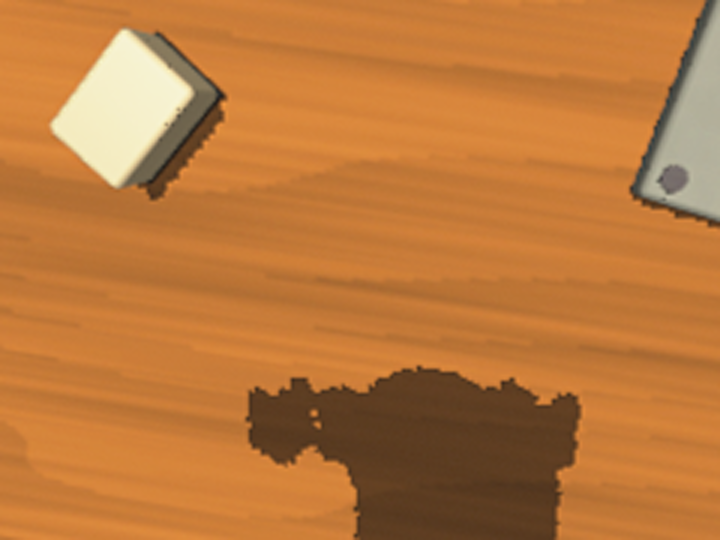

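The crop shows the heel's top face with corners at (126,28), (194,93), (121,188) and (51,129). The move was also cut short: J6 hit its limit, so the tool is slightly tilted and stopped early. I'll work with the tool turned the other way.

```bash
python3 - <<'E'
from h import *
import pickle
w=pickle.load(open("w3.pkl","rb"))
P=[pix2w(w,(u+.5)/3-.5+136,(v+.5)/3-.5+60,.045)[:2] for u,v in [(126,28),(194,93),(121,188),(51,129)]]
P=np.array(P);print(P.round(4))
for i in range(4):
    d=P[(i+1)%4]-P[i];print(np.linalg.norm(d).round(4),np.arctan2(d[1],d[0]).round(3))
print(P.mean(0))
E
```

```text
[[0.5233 0.1933]
 [0.5052 0.1677]
 [0.4683 0.1924]
 [0.4856 0.2193]]
0.0314 -2.188
0.0443 2.552
0.032 1.0
0.0458 -0.604
[0.49561129 0.19319327]
```

Call:
carry_out([
  {"claw": 0.0854, "spin": -10, "slide": [0, 0, 0]},
  {"claw": 0.0854, "spin": -10, "slide": [0, 0, 0]},
  {"claw": 0.0854, "spin": -10, "slide": [0, 0, 0]},
  {"claw": 0.0854, "spin": -10, "slide": [0, 0, 0]},
  {"claw": 0.0854, "spin": 0, "slide": [0, 0, 0]},
  {"claw": 0.0854, "spin": 0, "slide": [0, 0, 0]},
])

```text
time: 4.03
position: [0.4311, 0.0837, 0.2384]
tool_rot: [-0.042, 0.914, 0.404, 0.011]
contact_force: [-1.1, -1.5, -0.7]
opening: 0.0853
gripper_force: 0.0
```

```bash
cat > go.py <<'E'
import sys
from h import *
def delta(t,xang):
    p,r=tool(); e=np.arctan2(r[1,0],r[0,0])
    print("p",p.round(4),"xang",e.round(3),"tilt",r[:,2].round(3),"J6",sense()["joint_pos"][5].round(3))
    dsp=-np.degrees(xang-e); print("spin deg (neg=ccw)",dsp.round(1),"mod360",((dsp+180)%360-180).round(1))
    for nm,a in(("slide before spin",e),("slide after spin",xang)):
        c,s=np.cos(a),np.sin(a); Rt=np.array([[c,s,0],[s,-c,0],[0,0,-1.]]); print(nm,(Rt.T@(np.array(t)-p)).round(4))
if __name__=="__main__":
    a=[float(x) for x in sys.argv[1:]]; delta(a[:3],a[3])
E
python3 go.py .4956 .1932 .23 .974
```

```text
p [0.4311 0.0837 0.2384] xang 0.831 tilt [-0.013  0.085 -0.996] J6 2.445
spin deg (neg=ccw) -8.2 mod360 -8.2
slide before spin [ 0.1244 -0.0261  0.0084]
slide after spin [ 0.1268 -0.0082  0.0084]
```

The reached pose became the new command, so a 5° tilt is now baked in. I can't rotate it out directly. I'll undo it with the mirrored effect at the other J6 limit, so I turn ccw first.

Call:
carry_out([
  {"claw": 0.0854, "spin": -10.5, "slide": [0, 0, 0]},
  {"claw": 0.0854, "spin": -10.5, "slide": [0, 0, 0]},
  {"claw": 0.0854, "spin": -10.5, "slide": [0, 0, 0]},
  {"claw": 0.0854, "spin": -10.5, "slide": [0, 0, 0]},
  {"claw": 0.0854, "spin": -10.5, "slide": [0, 0, 0]},
  {"claw": 0.0854, "spin": -10.5, "slide": [0, 0, 0]},
  {"claw": 0.0854, "spin": -10.5, "slide": [0, 0, 0]},
  {"claw": 0.0854, "spin": -10.5, "slide": [0, 0, 0]},
  {"claw": 0.0854, "spin": -10.5, "slide": [0, 0, 0]},
  {"claw": 0.0854, "spin": -10.5, "slide": [0, 0, 0]},
  {"claw": 0.0854, "spin": -10.5, "slide": [0, 0, 0]},
  {"claw": 0.0854, "spin": -10.5, "slide": [0, 0, 0]},
])

```text
time: 5.52
position: [0.4309, 0.084, 0.2383]
tool_rot: [-0.009, 0.051, 0.998, 0.042]
contact_force: [-0.6, 0.1, -0.2]
opening: 0.0856
gripper_force: 0.0
```

Call:
carry_out([
  {"claw": 0.0854, "spin": -10.5, "slide": [0, 0, 0]},
  {"claw": 0.0854, "spin": -10.5, "slide": [0, 0, 0]},
  {"claw": 0.0854, "spin": -10.5, "slide": [0, 0, 0]},
  {"claw": 0.0854, "spin": -10.5, "slide": [0, 0, 0]},
  {"claw": 0.0854, "spin": -10.5, "slide": [0, 0, 0]},
  {"claw": 0.0854, "spin": -10.5, "slide": [0, 0, 0]},
  {"claw": 0.0854, "spin": -10.5, "slide": [0, 0, 0]},
  {"claw": 0.0854, "spin": -10.5, "slide": [0, 0, 0]},
  {"claw": 0.0854, "spin": -10.5, "slide": [0, 0, 0]},
  {"claw": 0.0854, "spin": -10.5, "slide": [0, 0, 0]},
  {"claw": 0.0854, "spin": -10.5, "slide": [0, 0, 0]},
  {"claw": 0.0854, "spin": -10.5, "slide": [0, 0, 0]},
])

```text
time: 7.02
position: [0.4309, 0.084, 0.2383]
tool_rot: [-0.034, 0.866, -0.499, -0.027]
contact_force: [0.1, -0.2, 0.4]
opening: 0.0854
gripper_force: 0.0
```

Call:
carry_out([
  {"claw": 0.0854, "spin": -10.5, "slide": [0, 0, 0]},
  {"claw": 0.0854, "spin": -10.5, "slide": [0, 0, 0]},
  {"claw": 0.0854, "spin": -10.5, "slide": [0, 0, 0]},
  {"claw": 0.0854, "spin": -10.5, "slide": [0, 0, 0]},
  {"claw": 0.0854, "spin": -10.5, "slide": [0, 0, 0]},
  {"claw": 0.0854, "spin": -10.5, "slide": [0, 0, 0]},
  {"claw": 0.0854, "spin": 0, "slide": [0, 0, 0]},
])

```text
time: 7.9
position: [0.4309, 0.084, 0.2383]
tool_rot: [-0.043, 0.999, 0.023, -0.006]
contact_force: [-0.6, -0.3, -0.0]
opening: 0.0853
gripper_force: 0.0
```

```bash
python3 go.py .431 .0 .238 .1; python3 -c "
from h import *
print(tool(),sense()['joint_pos'].round(3))"
```

```text
p [0.4309 0.084  0.2383] xang 0.047 tilt [-0.013  0.085 -0.996] J6 -3.052
spin deg (neg=ccw) -3.0 mod360 -3.0
slide before spin [-0.0039  0.0839  0.0003]
slide after spin [-0.0083  0.0836  0.0003]
(array([0.43089763, 0.08400569, 0.23834344]), array([[ 0.99883828,  0.04633729, -0.01322634],
       [ 0.04729749, -0.99525081,  0.08508103],
       [-0.0092211 , -0.08560776, -0.99628625]])) [ 0.137  0.127 -0.17   1.275  0.086 -3.052]
```

Call:
carry_out([
  {"claw": 0.0854, "spin": 0, "slide": [0, 0.055, 0]},
  {"claw": 0.0854, "spin": 0, "slide": [0, 0.055, 0]},
  {"claw": 0.0854, "spin": 0, "slide": [0, 0.055, 0]},
])

```text
time: 8.28
position: [0.4364, -0.0089, 0.2263]
tool_rot: [-0.014, 1.0, -0.022, -0.005]
contact_force: [0.0, 0.5, 0.7]
opening: 0.0852
gripper_force: 0.0
```

```bash
python3 -c "
from h import *
print(tool(),sense()['joint_pos'].round(3))"
```

```text
(array([ 0.43635306, -0.00890802,  0.22625759]), array([[ 0.99899897, -0.04382254, -0.00897985],
       [-0.04356306, -0.99867766,  0.02729818],
       [-0.01016425, -0.02687967, -0.999587  ]])) [-0.038  0.136 -0.189  1.256  0.027 -3.136]
```

The tilt is shrinking as expected, with J5 down from 0.086 to 0.027. A bit more.

Call:
carry_out([
  {"claw": 0.0854, "spin": 0, "slide": [0, 0.035, 0]},
  {"claw": 0.0854, "spin": 0, "slide": [0, 0, 0]},
])

```text
time: 8.52
position: [0.4362, -0.0234, 0.2254]
tool_rot: [-0.006, 0.999, -0.032, -0.005]
contact_force: [0.4, 0.1, -0.0]
opening: 0.0855
gripper_force: 0.0
```

```bash
python3 -c "
from h import *
print(tool(),sense()['joint_pos'].round(3))"
```

```text
(array([ 0.43620396, -0.02340103,  0.22544769]), array([[ 0.99788992, -0.06423402, -0.00947072],
       [-0.0641115 , -0.9978617 ,  0.01271768],
       [-0.01026738, -0.01208366, -0.99987428]])) [-0.061  0.137 -0.189  1.254  0.012 -3.139]
```

Call:
carry_out([
  {"claw": 0.0854, "spin": 0, "slide": [0, 0.03, 0]},
  {"claw": 0.0854, "spin": 0, "slide": [0, 0, 0]},
])

```text
time: 8.78
position: [0.4358, -0.0362, 0.2251]
tool_rot: [0.001, 0.999, -0.041, -0.005]
contact_force: [-0.0, -0.0, 0.7]
opening: 0.0855
gripper_force: 0.0
```

```bash
python3 go.py .4956 .1932 .2 -2.167
```

```text
p [ 0.4358 -0.0362  0.2251] xang -0.083 tilt [-0.01  -0.001 -1.   ] J6 -3.14
spin deg (neg=ccw) 119.4 mod360 119.4
slide before spin [ 0.0406 -0.2335  0.0251]
slide after spin [-0.2234  0.0793  0.0251]
```

Level within 0.01 rad. Now I spin cw, staying clear of the limit, and slide over the heel.

Call:
carry_out([
  {"claw": 0.0854, "spin": 10, "slide": [0, 0, 0]},
  {"claw": 0.0854, "spin": 10, "slide": [0, 0, 0]},
  {"claw": 0.0854, "spin": 10, "slide": [0, 0, 0]},
  {"claw": 0.0854, "spin": 10, "slide": [0, 0, 0]},
  {"claw": 0.0854, "spin": 10, "slide": [0, 0, 0]},
  {"claw": 0.0854, "spin": 10, "slide": [0, 0, 0]},
  {"claw": 0.0854, "spin": 10, "slide": [0, 0, 0]},
  {"claw": 0.0854, "spin": 10, "slide": [0, 0, 0]},
  {"claw": 0.0854, "spin": 10, "slide": [0, 0, 0]},
  {"claw": 0.0854, "spin": 10, "slide": [0, 0, 0]},
  {"claw": 0.0854, "spin": 10, "slide": [0, 0, 0]},
  {"claw": 0.0854, "spin": 9.4, "slide": [0, 0, 0]},
])

```text
time: 10.28
position: [0.4358, -0.0356, 0.2252]
tool_rot: [-0.005, -0.466, 0.885, 0.002]
contact_force: [-0.0, -0.2, 0.4]
opening: 0.0856
gripper_force: 0.0
```

Call:
carry_out([
  {"claw": 0.0854, "spin": 0, "slide": [-0.0456, 0.016, 0.004]},
  {"claw": 0.0854, "spin": 0, "slide": [-0.0456, 0.016, 0.004]},
  {"claw": 0.0854, "spin": 0, "slide": [-0.0456, 0.016, 0.004]},
  {"claw": 0.0854, "spin": 0, "slide": [-0.0456, 0.016, 0.004]},
  {"claw": 0.0854, "spin": 0, "slide": [-0.041, 0.0153, 0.004]},
  {"claw": 0.0854, "spin": 0, "slide": [0, 0, 0]},
  {"claw": 0.0854, "spin": 0, "slide": [0, 0, 0]},
])

```text
time: 11.15
position: [0.4947, 0.1934, 0.204]
tool_rot: [-0.005, -0.469, 0.883, 0.002]
contact_force: [-0.4, -0.1, -0.0]
opening: 0.0856
gripper_force: 0.0
```

```bash
python3 go.py .4956 .1932 .025 -2.167;python3 - <<'E'
from h import *
w=capture("wrist")
print(w2pix(w,(.4956,.1932,.045)))
save(w,"w4")
E
```

```text
p [0.4947 0.1934 0.204 ] xang -2.165 tilt [-0.011 -0.002 -1.   ] J6 -0.605
spin deg (neg=ccw) 0.1 mod360 0.1
slide before spin [-0.0003 -0.0009  0.179 ]
slide after spin [-0.0003 -0.0009  0.179 ]
[251.21942759 178.42324842]
```

View pics/w4.png

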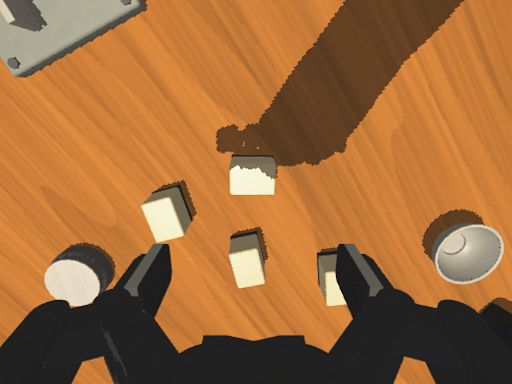

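The heel is centred between the jaws at about (253,181) and square to them, as predicted. I'll descend and grip.

Call:
carry_out([
  {"claw": 0.0854, "spin": 0, "slide": [-0.001, 0.0003, 0.058]},
  {"claw": 0.0854, "spin": 0, "slide": [-0.001, 0.0003, 0.058]},
  {"claw": 0.0854, "spin": 0, "slide": [0, 0, 0.03]},
  {"claw": 0.0854, "spin": 0, "slide": [0, 0, 0.028]},
  {"claw": 0.0854, "spin": 0, "slide": [0, 0, 0]},
  {"claw": 0.0854, "spin": 0, "slide": [0, 0, 0]},
  {"claw": 0.04, "spin": 0, "slide": [0, 0, 0]},
  {"claw": 0.04, "spin": 0, "slide": [0, 0, 0]},
  {"claw": 0.04, "spin": 0, "slide": [0, 0, 0]},
  {"claw": 0.04, "spin": 0, "slide": [0, 0, 0]},
])

```text
time: 12.45
position: [0.495, 0.1957, 0.0316]
tool_rot: [-0.004, -0.469, 0.883, 0.002]
contact_force: [-0.7, -0.5, 6.5]
opening: 0.0474
gripper_force: 62.8
```

Call:
carry_out([
  {"claw": 0.04, "spin": 0, "slide": [0, 0, -0.03]},
  {"claw": 0.04, "spin": 0, "slide": [0, 0, -0.05]},
  {"claw": 0.04, "spin": 0, "slide": [0, 0, -0.05]},
  {"claw": 0.04, "spin": 9.6, "slide": [0, 0, 0]},
  {"claw": 0.04, "spin": 9.6, "slide": [0, 0, 0]},
  {"claw": 0.04, "spin": 9.6, "slide": [0, 0, 0]},
  {"claw": 0.04, "spin": 9.6, "slide": [0, 0, 0]},
  {"claw": 0.04, "spin": 9.6, "slide": [0, 0, 0]},
  {"claw": 0.04, "spin": 9.6, "slide": [0, 0, 0]},
  {"claw": 0.04, "spin": 9.3, "slide": [0, 0, 0]},
  {"claw": 0.04, "spin": 0, "slide": [0, 0, 0]},
])

```text
time: 13.82
position: [0.495, 0.1954, 0.16]
tool_rot: [-0.005, 0.095, 0.995, -0.001]
contact_force: [-0.4, -0.1, -0.2]
opening: 0.0476
gripper_force: 61.9
```

```bash
python3 go.py .553 -.060 .16 2.95
```

```text
p [0.495  0.1954 0.16  ] xang 2.952 tilt [-0.011 -0.001 -1.   ] J6 0.564
spin deg (neg=ccw) 0.1 mod360 0.1
slide before spin [-0.1052 -0.2398 -0.    ]
slide after spin [-0.1056 -0.2397 -0.    ]
```

Call:
carry_out([
  {"claw": 0.04, "spin": 0, "slide": [-0.0211, -0.0479, 0]},
  {"claw": 0.04, "spin": 0, "slide": [-0.0211, -0.0479, 0]},
  {"claw": 0.04, "spin": 0, "slide": [-0.0211, -0.0479, 0]},
  {"claw": 0.04, "spin": 0, "slide": [-0.0211, -0.0479, 0]},
  {"claw": 0.04, "spin": 0, "slide": [-0.0211, -0.0479, 0]},
  {"claw": 0.04, "spin": 0, "slide": [0, 0, 0.03]},
  {"claw": 0.04, "spin": 0, "slide": [0, 0, 0.03]},
  {"claw": 0.04, "spin": 0, "slide": [0, 0, 0]},
  {"claw": 0.04, "spin": 0, "slide": [0, 0, 0]},
])

```text
time: 14.95
position: [0.5531, -0.0598, 0.1008]
tool_rot: [-0.005, 0.095, 0.995, -0.001]
contact_force: [0.1, -0.3, -1.3]
opening: 0.0474
gripper_force: 62.1
```

```bash
python3 go.py .553 -.060 .049 2.95; python3 - <<'E'
from h import *
import pickle
w=capture("wrist");pickle.dump(w,open("w5.pkl","wb"));
cv2.imwrite("pics/w5.png",cv2.resize(cv2.cvtColor(w["frame"],cv2.COLOR_RGB2BGR),(800,600),interpolation=cv2.INTER_CUBIC))
for p in [(.5843,-.0368,.052),(.5734,-.0918,.052),(.553,-.06,.018)]: print(w2pix(w,p)*1.5625)
E
```

```text
p [ 0.5531 -0.0598  0.1008] xang 2.951 tilt [-0.009 -0.001 -1.   ] J6 0.084
spin deg (neg=ccw) 0.1 mod360 0.1
slide before spin [ 0.     -0.0002  0.0518]
slide after spin [ 0.     -0.0002  0.0518]
[460.04646894 404.51602098]
[331.97921928 403.86675024]
[394.7267673  320.48365845]
```

View pics/w5.png

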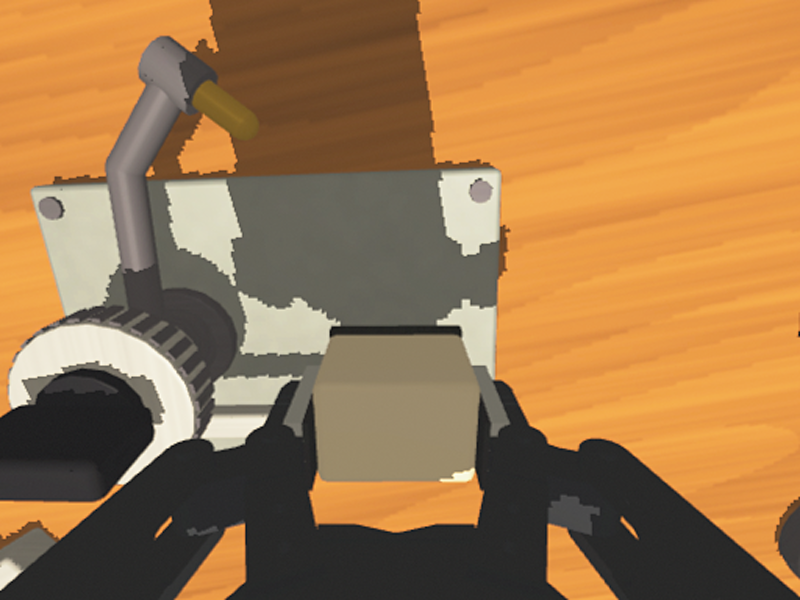

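The heel hangs square in the jaws, with its top face at about (316–477, 385–480). The finger is well clear and the ring sits to the left. I'll check the heel's offset in the grip before lowering.

```bash
python3 - <<'E'
from h import *
import pickle
w=pickle.load(open("w5.pkl","rb"))
Q=np.array([pix2w(w,u/1.5625,v/1.5625,.114)[:2] for u,v in [(316,385),(476,383),(477,480),(318,482)]])
print(Q.round(4),Q.mean(0)); 
B=np.array([pix2w(w,u/1.5625,v/1.5625,.069)[:2] for u,v in [(331,327),(462,327)]]);print(B)
o=np.array([.578,-.0645]);n=np.array([-.9817,.1906]);t=np.array([.1906,.9817])
for q in list(Q)+list(B)+[Q.mean(0)]: print(((q-o)@t).round(4),((q-o)@n).round(4))
E
```

```text
[[ 0.5317 -0.0776]
 [ 0.5395 -0.0341]
 [ 0.5716 -0.0382]
 [ 0.5634 -0.0849]] [ 0.55155894 -0.05868837]
[[ 0.53200455 -0.07986154]
 [ 0.54124364 -0.03194832]]
-0.0217 0.0429
0.0225 0.0436
0.0246 0.0113
-0.0228 0.0104
-0.0238 0.0422
0.025 0.0423
0.0007 0.0271
```

Call:
carry_out([
  {"claw": 0.04, "spin": 0, "slide": [-0.003, 0, 0.02]},
  {"claw": 0.04, "spin": 0, "slide": [0, 0, 0.015]},
  {"claw": 0.04, "spin": 0, "slide": [0, 0, 0.01]},
  {"claw": 0.04, "spin": 0, "slide": [0, 0, 0.0055]},
  {"claw": 0.04, "spin": 0, "slide": [0, 0, 0]},
  {"claw": 0.04, "spin": 0, "slide": [0, 0, 0]},
])

```text
time: 15.75
position: [0.5552, -0.0605, 0.0499]
tool_rot: [-0.005, 0.096, 0.995, -0.001]
contact_force: [0.1, -0.2, 2.0]
opening: 0.0467
gripper_force: 62.1
```

Call:
carry_out([
  {"claw": 0.06, "spin": 0, "slide": [0, 0, 0]},
  {"claw": 0.06, "spin": 0, "slide": [0, 0, 0]},
  {"claw": 0.06, "spin": 0, "slide": [0, 0, 0]},
  {"claw": 0.06, "spin": 0, "slide": [0, 0, 0]},
  {"claw": 0.06, "spin": 0, "slide": [0, 0, -0.02]},
  {"claw": 0.06, "spin": 0, "slide": [0, 0, -0.05]},
  {"claw": 0.06, "spin": 0, "slide": [0, 0, -0.05]},
  {"claw": 0.06, "spin": 0, "slide": [0, 0, -0.03]},
  {"claw": 0.06, "spin": 0, "slide": [0, 0, 0]},
  {"claw": 0.06, "spin": 0, "slide": [0, 0, 0]},
])

```text
time: 17.0
position: [0.5558, -0.0603, 0.1982]
tool_rot: [-0.006, 0.096, 0.995, -0.001]
contact_force: [-0.4, 0.4, -0.5]
opening: 0.0601
gripper_force: 0.0
```

```bash
python3 go.py .543 -.164 .2 1.38;  python3 - <<'E'
from h import *
import pickle
w=capture("wrist");pickle.dump(w,open("w6.pkl","wb"));
cv2.imwrite("pics/w6.png",cv2.resize(cv2.cvtColor(w["frame"],cv2.COLOR_RGB2BGR),(800,600),interpolation=cv2.INTER_CUBIC))
for p in [(.5843,-.0368,.052),(.5734,-.0918,.052),(.543,-.164,.124)]: print(w2pix(w,p)*1.5625)
E
```

```text
p [ 0.5558 -0.0603  0.1982] xang 2.949 tilt [-0.012 -0.001 -1.   ] J6 0.085
spin deg (neg=ccw) 89.9 mod360 89.9
slide before spin [-0.0072 -0.1042 -0.0018]
slide after spin [-0.1042  0.007  -0.0018]
[440.00578298 320.04419982]
[352.8240146  319.74185308]
[178.0029326  341.28550612]
```

View pics/w6.png

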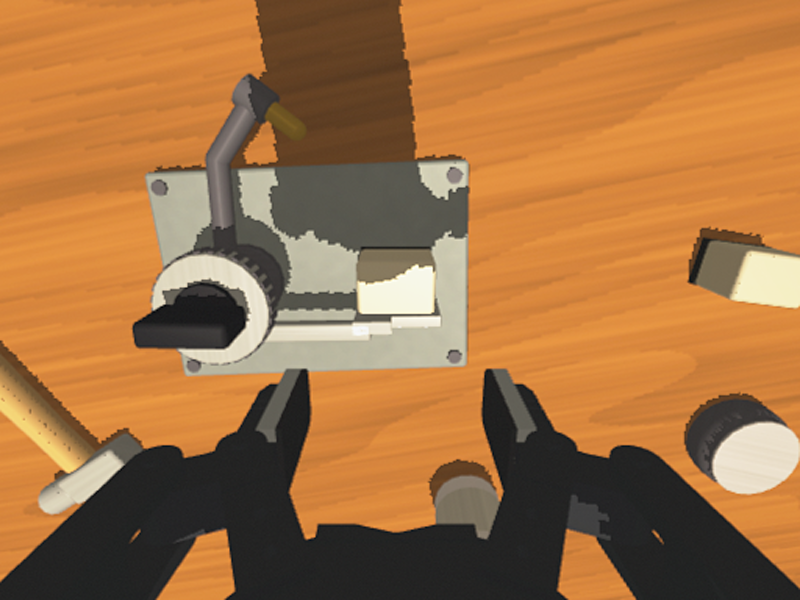

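The heel stands free beside the fence, at about (357–437, 248–315), parallel to it. The fence runs u 355–440, as predicted. The top face of the knob bar is at about (134–231, 323–348).

```bash
python3 - <<'E'
from h import *
import pickle
w=pickle.load(open("w6.pkl","rb"))
print([pix2w(w,u/1.5625,v/1.5625,z)[:2].round(4) for u,v,z in [(183,336,.124),(212,308,.086)]])
# dark top-face segmentation help
g=cv2.cvtColor(w["frame"],cv2.COLOR_RGB2GRAY)[190:235,80:165]
for r in g[6:38:2,2:80:3]: print(*r)
E
```

```text
[array([ 0.5408, -0.1607]), array([ 0.5397, -0.1615])]
151 150 153 153 153 176 210 12 25 26 27 28 28 29 27 28 28 27 28 26 28 28 27 25 27 101
153 152 152 149 150 129 17 26 27 28 29 28 27 27 25 27 26 29 28 26 27 28 29 29 25 103
148 146 146 148 139 21 25 27 27 27 27 27 27 26 27 27 27 29 29 29 28 28 26 25 29 79
146 144 146 136 19 27 28 28 26 29 27 28 28 29 27 28 29 28 27 28 28 28 27 27 29 77
146 150 126 22 29 26 27 30 27 27 29 25 26 27 28 28 27 26 28 27 29 26 27 30 31 66
151 130 25 30 29 32 29 28 29 28 29 29 27 29 28 27 28 29 29 27 26 27 30 30 31 154
148 48 40 42 43 43 42 42 42 42 41 43 42 40 41 39 41 40 40 38 36 26 30 27 29 156
151 37 48 51 49 51 51 51 52 53 55 54 57 56 55 55 56 55 56 54 45 28 27 29 21 211
150 43 49 50 53 52 54 53 55 55 56 57 57 59 59 59 59 60 62 63 49 28 28 27 133 222
150 82 50 50 51 52 51 52 53 53 53 55 57 57 57 58 58 59 60 61 48 33 26 44 228 220
151 118 49 50 50 50 52 51 51 54 52 53 55 54 56 56 57 59 59 60 48 34 26 179 221 220
150 133 50 49 49 50 50 51 52 50 53 52 53 55 53 55 54 57 57 59 50 35 60 222 219 219
148 144 44 48 47 48 50 50 49 52 51 53 52 54 55 54 54 55 57 56 50 29 213 219 219 220
150 151 94 77 77 79 74 62 63 61 64 79 72 56 55 56 56 56 58 40 39 146 222 221 219 219
150 149 152 155 153 153 152 154 147 144 144 218 223 227 222 226 226 223 225 227 230 223 221 221 219 220
153 157 159 158 150 152 151 150 150 151 153 140 212 220 215 220 217 214 217 219 222 219 220 220 220 219
```

Call:
carry_out([
  {"claw": 0.05, "spin": 10, "slide": [0, 0, 0]},
  {"claw": 0.05, "spin": 10, "slide": [0, 0, 0]},
  {"claw": 0.05, "spin": 10, "slide": [0, 0, 0]},
  {"claw": 0.05, "spin": 10, "slide": [0, 0, 0]},
  {"claw": 0.05, "spin": 10, "slide": [0, 0, 0]},
  {"claw": 0.05, "spin": 10, "slide": [0, 0, 0]},
  {"claw": 0.05, "spin": 10, "slide": [0, 0, 0]},
  {"claw": 0.05, "spin": 10, "slide": [0, 0, 0]},
  {"claw": 0.05, "spin": 9.7, "slide": [0, 0, 0]},
  {"claw": 0.05, "spin": 0, "slide": [-0.051, 0.004, 0]},
  {"claw": 0.05, "spin": 0, "slide": [-0.052, 0.004, 0]},
  {"claw": 0.05, "spin": 0, "slide": [0, 0, 0]},
])

```text
time: 18.55
position: [0.5437, -0.166, 0.1974]
tool_rot: [-0.004, 0.772, 0.636, -0.006]
contact_force: [0.2, 0.8, -0.8]
opening: 0.0499
gripper_force: 0.0
```

```bash
python3 go.py .542 -.163 .128 1.38;  python3 - <<'E'
from h import *
import pickle
w=capture("wrist");pickle.dump(w,open("w7.pkl","wb"));
cv2.imwrite("pics/w7.png",cv2.resize(cv2.cvtColor(w["frame"],cv2.COLOR_RGB2BGR),(800,600),interpolation=cv2.INTER_CUBIC))
for p in [(.5843,-.0368,.052),(.5734,-.0918,.052),(.542,-.163,.124)]: print(w2pix(w,p)*1.5625)
E
```

```text
p [ 0.5437 -0.166   0.1974] xang 1.379 tilt [-0.014 -0.001 -1.   ] J6 1.469
spin deg (neg=ccw) -0.1 mod360 -0.1
slide before spin [ 0.0026 -0.0022  0.0694]
slide after spin [ 0.0026 -0.0022  0.0694]
[427.1835324   40.15883626]
[424.75190008 151.39641938]
[392.32215565 322.43804131]
```

View pics/w7.png

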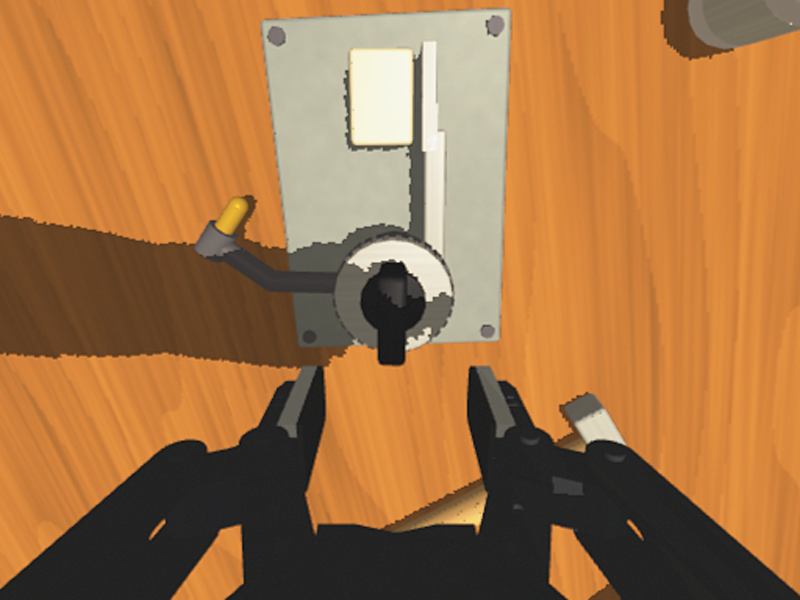

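The bar is vertical in the image, centred at u≈392, which agrees with the prediction. The heel at (350–413, 48–146) is parallel to the fence with a small gap. I'll descend onto the knob and close.

Call:
carry_out([
  {"claw": 0.05, "spin": 0, "slide": [0.0026, -0.0022, 0.03]},
  {"claw": 0.05, "spin": 0, "slide": [0, 0, 0.025]},
  {"claw": 0.05, "spin": 0, "slide": [0, 0, 0.0135]},
  {"claw": 0.05, "spin": 0, "slide": [0, 0, 0]},
  {"claw": 0.05, "spin": 0, "slide": [0, 0, 0]},
  {"claw": 0.01, "spin": 0, "slide": [0, 0, 0]},
  {"claw": 0.01, "spin": 0, "slide": [0, 0, 0]},
  {"claw": 0.01, "spin": 0, "slide": [0, 0, 0]},
  {"claw": 0.01, "spin": 0, "slide": [0, 0, 0]},
])

```text
time: 19.73
position: [0.5419, -0.1601, 0.1321]
tool_rot: [-0.003, 0.77, 0.638, -0.005]
contact_force: [-3.2, 1.9, 5.1]
opening: 0.0125
gripper_force: 59.8
```

```bash
cat > st.py <<'E'
from h import *
p,r=tool();s=sense();print(s["time"],p.round(4),"xang",np.arctan2(r[1,0],r[0,0]).round(4),"F",s["contact_force"].round(2),"T",s["ft_torque"].round(3),"open",round(s["opening"],4),round(s["gripper_force"],1),"J6",s["joint_pos"][5].round(3),s["joint_torque"][5].round(3))
E
python3 st.py
```

```text
19.725 [ 0.5419 -0.1601  0.1321] xang 1.3834 F [-3.18  1.92  5.13] T [ 0.208  0.863 -0.099] open 0.0125 59.8 J6 1.473 -0.117
```

Call:
carry_out([
  {"claw": 0.01, "spin": 4, "slide": [0, 0, 0]},
  {"claw": 0.01, "spin": 4, "slide": [0, 0, 0]},
  {"claw": 0.01, "spin": 4, "slide": [0, 0, 0]},
  {"claw": 0.01, "spin": 4, "slide": [0, 0, 0]},
  {"claw": 0.01, "spin": 4, "slide": [0, 0, 0]},
  {"claw": 0.01, "spin": 0, "slide": [0, 0, 0]},
])

```text
time: 20.48
position: [0.5431, -0.1605, 0.1322]
tool_rot: [-0.001, 0.869, 0.495, -0.004]
contact_force: [-1.0, -0.6, 5.1]
opening: 0.0122
gripper_force: 59.7
```

```bash
python3 st.py
```

```text
20.475 [ 0.5431 -0.1605  0.1322] xang 1.0352 F [-1.04 -0.63  5.11] T [ 0.008  0.364 -0.038] open 0.0122 59.7 J6 1.821 0.066
```

```bash
cat > nose.py <<'E'
from h import *
def nose(w):
    h=cv2.cvtColor(w["frame"],cv2.COLOR_RGB2HSV)
    m=((h[...,0]>=20)&(h[...,0]<=28)&(h[...,1]>190)&(h[...,2]>70)).astype(np.uint8)
    v,u=np.nonzero(m)
    P=np.array([pix2w(w,a,b,.038)[:2] for a,b in zip(u,v)]) if len(u) else np.zeros((0,2))
    d=P-np.array([.542,-.1635]); rr=np.hypot(d[:,0],d[:,1]) if len(P) else np.array([])
    k=(rr>.07)&(rr<.135)
    if k.sum()<5: return k.sum()
    c=np.median(d[k],0); return k.sum(), "jig angle",(np.arctan2(c[1],c[0])-1.379).round(3),"r",np.hypot(*c).round(4),"uv",np.median(u[k]),np.median(v[k])
if __name__=="__main__":
    import pickle
    for n in ("w2","w6","w7"): print(n,nose(pickle.load(open(n+".pkl","rb"))))
    print("now",nose(capture("wrist"))); print("top",nose(capture("top")))
    s=capture("scene");print("scene",nose(s))
E
python3 nose.py
```

```text
w2 0
w6 0
w7 (np.int64(252), 'jig angle', np.float64(1.214), 'r', np.float64(0.1101), 'uv', np.float64(148.0), np.float64(137.0))
now (np.int64(396), 'jig angle', np.float64(0.878), 'r', np.float64(0.1102), 'uv', np.float64(120.0), np.float64(158.0))
top 0
scene 0
```

The knob follows the tool: the nose moved 0.34 rad for 0.35 rad of turn. On in small steps.

Call:
carry_out([
  {"claw": 0.01, "spin": 3, "slide": [0, 0, 0]},
  {"claw": 0.01, "spin": 3, "slide": [0, 0, 0]},
  {"claw": 0.01, "spin": 3, "slide": [0, 0, 0]},
  {"claw": 0.01, "spin": 3, "slide": [0, 0, 0]},
  {"claw": 0.01, "spin": 3, "slide": [0, 0, 0]},
  {"claw": 0.01, "spin": 3, "slide": [0, 0, 0]},
])

```text
time: 21.38
position: [0.5441, -0.1612, 0.1322]
tool_rot: [0.0, 0.936, 0.352, -0.004]
contact_force: [1.8, -2.6, 3.0]
opening: 0.0121
gripper_force: 59.6
```

```bash
python3 st.py; python3 -c "
from nose import *
print(nose(capture('wrist')))"
```

```text
21.375 [ 0.5441 -0.1612  0.1322] xang 0.7201 F [ 1.79 -2.6   2.99] T [-0.432 -0.117  0.224] open 0.0121 59.6 J6 2.136 -0.125
(np.int64(404), 'jig angle', np.float64(0.57), 'r', np.float64(0.1101), 'uv', np.float64(119.0), np.float64(158.0))
```

Call:
carry_out([
  {"claw": 0.01, "spin": 2, "slide": [0, 0, 0]},
  {"claw": 0.01, "spin": 2, "slide": [0, 0, 0]},
  {"claw": 0.01, "spin": 2, "slide": [0, 0, 0]},
  {"claw": 0.01, "spin": 2, "slide": [0, 0, 0]},
])

```text
time: 21.92
position: [0.5444, -0.1616, 0.1322]
tool_rot: [0.001, 0.958, 0.286, -0.004]
contact_force: [1.8, -5.7, 3.8]
opening: 0.0123
gripper_force: 59.7
```

```bash
cat > hl.py <<'E'
from nose import *
import sys
import subprocess
exec(open("st.py").read().split("\n",1)[1])
w=capture("wrist"); print(nose(w))
h=cv2.cvtColor(w["frame"],cv2.COLOR_RGB2HSV)
# cream heel top: bright, low-mid saturation, yellowish hue
m=((h[...,0]>=18)&(h[...,0]<=36)&(h[...,1]>25)&(h[...,1]<120)&(h[...,2]>120)).astype(np.uint8)
n,l,s,c=cv2.connectedComponentsWithStats(m)
t=np.array([.1906,.9817]);nn=np.array([-.9817,.1906]);o=np.array([.578,-.0645])
for i in range(1,n):
    if s[i,4]>150:
        q=pix2w(w,*c[i],.063)[:2]-o
        if abs(q@t)<.05 and abs(q@nn-.02)<.04: print("heel? area",s[i,4],"x",(q@t).round(4),"y",(q@nn).round(4), cv2.minAreaRect(np.argwhere(l==i)[:,::-1].astype(np.float32)))
E
python3 hl.py
```

```text
21.925 [ 0.5444 -0.1616  0.1322] xang 0.5792 F [ 1.76 -5.7   3.81] T [-1.042 -0.49   0.234] open 0.0123 59.7 J6 2.277 0.002
(np.int64(387), 'jig angle', np.float64(0.434), 'r', np.float64(0.1102), 'uv', np.float64(119.0), np.float64(159.0))
heel? area 31314 x -0.0308 y -0.0087 ((198.40521240234375, 147.9514923095703), (273.9659729003906, 185.50973510742188), 44.08333969116211)
```

Call:
carry_out([
  {"claw": 0.01, "spin": 1.5, "slide": [-0.001, 0.0015, 0]},
  {"claw": 0.01, "spin": 1.5, "slide": [0, 0, 0]},
  {"claw": 0.01, "spin": 1.5, "slide": [0, 0, 0]},
])

```text
time: 22.35
position: [0.5445, -0.1621, 0.1321]
tool_rot: [-0.0, 0.969, 0.248, -0.003]
contact_force: [3.6, -2.5, 5.6]
opening: 0.0121
gripper_force: 59.8
```

```bash
python3 - <<'E'
exec(open("hl.py").read().split("h=cv2")[0])
# corner rows of heel: print patch around expected heel top in world grid (rectified)
t=np.array([.1906,.9817]);nn=np.array([-.9817,.1906]);o=np.array([.578,-.0645])
for y in np.arange(-12,60,3):
    row=[]
    for x in (-16,-8,0,8,16):
        q=o+t*x/1e3+nn*y/1e3; u,v=w2pix(w,(*q,.063)); u,v=int(round(u)),int(round(v))
        row.append(tuple(int(k) for k in w["frame"][v,u]) if 0<=u<512 and 0<=v<384 else None)
    print(y,row)
E
```

```text
22.35 [ 0.5445 -0.1621  0.1321] xang 0.5019 F [ 3.59 -2.45  5.57] T [-0.26  -0.582  0.243] open 0.0121 59.8 J6 2.352 0.046
(np.int64(254), 'jig angle', np.float64(0.389), 'r', np.float64(0.1113), 'uv', np.float64(117.0), np.float64(163.0))
-12 [(107, 103, 92), (108, 103, 92), (109, 104, 93), (110, 103, 92), (110, 104, 93)]
-9 [(109, 103, 93), (117, 111, 98), (110, 105, 92), (118, 113, 99), (116, 110, 98)]
-6 [(218, 209, 185), (219, 209, 184), (220, 213, 188), (217, 209, 183), (217, 207, 182)]
-3 [(215, 203, 181), (215, 203, 181), (218, 210, 185), (218, 209, 182), (218, 208, 182)]
0 [(215, 203, 180), (214, 203, 180), (138, 124, 95), (138, 122, 94), (175, 172, 152)]
3 [(142, 126, 97), (142, 126, 97), (143, 127, 98), (142, 126, 98), (140, 124, 96)]
6 [(152, 136, 103), (146, 131, 99), (162, 145, 110), (183, 163, 124), (169, 150, 115)]
9 [(244, 236, 193), (244, 234, 190), (243, 232, 186), (243, 234, 188), (242, 231, 185)]
12 [(245, 238, 196), (245, 237, 195), (244, 236, 194), (244, 236, 192), (244, 235, 191)]
15 [(245, 237, 194), (244, 236, 192), (244, 236, 191), (244, 235, 190), (244, 23
[... 525 characters left out ...]
 (242, 231, 184)]
36 [(243, 232, 185), (242, 231, 184), (242, 231, 185), (242, 231, 184), (242, 231, 183)]
39 [(205, 182, 139), (215, 182, 122), (224, 204, 154), (186, 173, 142), (206, 184, 142)]
42 [(79, 78, 70), (211, 157, 47), (176, 173, 151), (173, 170, 151), (170, 167, 148)]
45 [(81, 80, 72), (210, 157, 47), (176, 172, 151), (173, 170, 148), (173, 170, 148)]
48 [(82, 81, 73), (210, 157, 49), (173, 172, 152), (174, 169, 150), (173, 170, 148)]
51 [(64, 61, 59), (211, 158, 48), (153, 149, 133), (173, 170, 148), (171, 168, 148)]
54 [(68, 63, 61), (177, 132, 54), (64, 60, 59), (173, 170, 148), (171, 169, 149)]
57 [(95, 88, 85), (112, 104, 100), (86, 79, 77), (173, 170, 149), (174, 170, 149)]
```

The rectified profile shows the heel spanning roughly y = 4–39 mm off the fence, with the nose about to touch. Now 1° steps.

```bash
cat > pf.py <<'E'
exec(open("hl.py").read().split("h=cv2")[0])
t=np.array([.1906,.9817]);nn=np.array([-.9817,.1906]);o=np.array([.578,-.0645])
for x in (-16,0,16):
    ys=np.arange(-12,50,.5); b=[]
    for y in ys:
        q=o+t*x/1e3+nn*y/1e3; u,v=w2pix(w,(*q,.063)); b.append(float(cv2.getRectSubPix(w["frame"],(1,1),(float(u),float(v)))[0,0,0]))
    b=np.array(b); g=b>228; k=ys[g]; print("x",x,"heel lit y",k.min() if g.any() else None,k.max() if g.any() else None)
xs=np.arange(-40,40,.5);b=[]
for x in xs:
    q=o+t*x/1e3+nn*.022; u,v=w2pix(w,(*q,.063)); b.append(float(cv2.getRectSubPix(w["frame"],(1,1),(float(u),float(v)))[0,0,0]))
k=xs[np.array(b)>228];print("heel x",k.min() if len(k) else None,k.max() if len(k) else None)
E
python3 pf.py
```

```text
22.4 [ 0.5445 -0.1621  0.1322] xang 0.5013 F [ 3.21 -1.73  4.36] T [-0.257 -0.544  0.198] open 0.0124 59.8 J6 2.353 0.238
(np.int64(246), 'jig angle', np.float64(0.388), 'r', np.float64(0.1114), 'uv', np.float64(116.0), np.float64(163.0))
x -16 heel lit y 7.5 38.0
x 0 heel lit y 7.5 38.0
x 16 heel lit y 7.5 38.0
heel x -22.5 22.0
```

Call:
carry_out([
  {"claw": 0.01, "spin": 1, "slide": [0, 0, 0]},
  {"claw": 0.01, "spin": 1, "slide": [0, 0, 0]},
])

```text
time: 22.7
position: [0.5446, -0.1622, 0.1321]
tool_rot: [0.0, 0.973, 0.232, -0.003]
contact_force: [2.8, -2.9, 4.9]
opening: 0.0123
gripper_force: 59.8
```

```bash
python3 pf.py
```

```text
22.7 [ 0.5446 -0.1622  0.1321] xang 0.4674 F [ 2.81 -2.88  4.91] T [-0.333 -0.587  0.226] open 0.0123 59.8 J6 2.386 0.147
(np.int64(251), 'jig angle', np.float64(0.36), 'r', np.float64(0.1114), 'uv', np.float64(116.0), np.float64(163.0))
x -16 heel lit y 4.5 35.5
x 0 heel lit y 4.0 35.0
x 16 heel lit y 4.0 34.5
heel x -22.5 22.5
```

The nose is pushing the heel: its lit edge moved from 7.5 to 4.2 mm off the fence. Continuing one step at a time.

Call:
carry_out([
  {"claw": 0.01, "spin": 1, "slide": [0, 0, 0]},
])

```text
time: 22.88
position: [0.5446, -0.1622, 0.1322]
tool_rot: [0.0, 0.975, 0.223, -0.003]
contact_force: [4.1, -1.2, 5.8]
opening: 0.0118
gripper_force: 59.8
```

```bash
python3 pf.py
```

```text
22.875 [ 0.5446 -0.1622  0.1322] xang 0.45 F [ 4.12 -1.22  5.78] T [-0.375 -0.581  0.266] open 0.0118 59.8 J6 2.404 0.167
(np.int64(236), 'jig angle', np.float64(0.344), 'r', np.float64(0.1116), 'uv', np.float64(116.0), np.float64(164.0))
x -16 heel lit y 3.5 34.0
x 0 heel lit y 3.0 34.0
x 16 heel lit y 3.0 33.5
heel x -22.0 22.5
```

Call:
carry_out([
  {"claw": 0.01, "spin": 1, "slide": [0, 0, 0]},
])

```text
time: 23.05
position: [0.5446, -0.1622, 0.1321]
tool_rot: [0.0, 0.977, 0.215, -0.003]
contact_force: [3.3, -3.4, 5.5]
opening: 0.0115
gripper_force: 59.8
```

```bash
python3 pf.py
```

```text
23.05 [ 0.5446 -0.1622  0.1321] xang 0.4328 F [ 3.31 -3.36  5.53] T [-0.409 -0.618  0.395] open 0.0115 59.8 J6 2.421 0.233
(np.int64(204), 'jig angle', np.float64(0.337), 'r', np.float64(0.1118), 'uv', np.float64(115.0), np.float64(165.0))
x -16 heel lit y 3.5 34.0
x 0 heel lit y 3.0 34.0
x 16 heel lit y 3.0 33.5
heel x -22.0 22.5
```

The heel stopped moving and the torque stepped up by about 0.16 Nm, or roughly 1.5 N at the nose. That puts it flush and pressed, so I release the knob gently and lift.

Call:
carry_out([
  {"claw": 0.01, "spin": 0.3, "slide": [0, 0, 0]},
  {"claw": 0.01, "spin": 0, "slide": [0, 0, 0]},
  {"claw": 0.045, "spin": 0, "slide": [0, 0, 0]},
  {"claw": 0.045, "spin": 0, "slide": [0, 0, 0]},
  {"claw": 0.045, "spin": 0, "slide": [0, 0, 0]},
  {"claw": 0.045, "spin": 0, "slide": [0, 0, 0]},
])

```text
time: 23.85
position: [0.5424, -0.1617, 0.1307]
tool_rot: [-0.001, 0.977, 0.212, -0.006]
contact_force: [0.3, 0.3, 0.5]
opening: 0.0448
gripper_force: 0.0
```

```bash
python3 pf.py
```

```text
23.85 [ 0.5424 -0.1617  0.1307] xang 0.4275 F [0.35 0.26 0.49] T [ 0.047  0.007 -0.052] open 0.0448 0.0 J6 2.426 0.001
(np.int64(209), 'jig angle', np.float64(0.334), 'r', np.float64(0.1119), 'uv', np.float64(116.0), np.float64(163.0))
x -16 heel lit y 3.0 34.0
x 0 heel lit y -7.5 34.0
x 16 heel lit y 3.0 33.5
heel x -22.5 22.0
```

Call:
carry_out([
  {"claw": 0.045, "spin": 0, "slide": [0, 0, -0.02]},
  {"claw": 0.045, "spin": 0, "slide": [0, 0, -0.04]},
  {"claw": 0.045, "spin": 0, "slide": [0, 0, -0.04]},
  {"claw": 0.045, "spin": 0, "slide": [0, 0, 0]},
  {"claw": 0.045, "spin": 0, "slide": [0, 0, 0]},
  {"claw": 0.045, "spin": 0, "slide": [0, 0, 0]},
])

```text
time: 24.65
position: [0.543, -0.1616, 0.2295]
tool_rot: [-0.001, 0.977, 0.212, -0.007]
contact_force: [-0.0, 1.0, -0.2]
opening: 0.0449
gripper_force: 0.0
```

```bash
python3 pf.py; python3 -c "
from workcell import *
print(finish_job())"
```

```text
24.65 [ 0.543  -0.1616  0.2295] xang 0.4275 F [-0.03  1.01 -0.2 ] T [-0.032  0.021 -0.047] open 0.0449 0.0 J6 2.427 0.0
(np.int64(126), 'jig angle', np.float64(0.317), 'r', np.float64(0.1107), 'uv', np.float64(159.0), np.float64(140.0))
x -16 heel lit y 3.5 34.5
x 0 heel lit y -7.0 34.5
x 16 heel lit y -6.5 33.5
heel x -22.5 22.5
the job is handed in; nothing more can be done
None
```

I handed the job in at about 25 s. The heel stands about midway along the fence, clamped by the nose at an estimated 1.5–1.8 N (from the knob torque), with the gripper lifted clear. `finish_job()` returned no verdict, and I did not re-measure the fence or the bystanders at the end.

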